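Clear up the racket stringing bench

TASK

The racket is strung: sort the loose stringing tools into their trays. Stand the two round clamp bases upright in the round dish, stand the two string clamps upright in the wide, nearly square tray, and lay the awl flat and lengthwise in the middle of the long narrow tray, either way round. Everything must stand or lie on the tray's own floor; leave the jar of grommets and the roll of tape where they are.

Things in the scene. Friction and masses are not known exactly. Their poses are not given: they have to be found in the camera images.
- clamp_base_a: Clamp base of a stringing machine: a black knurled cylinder, 40 mm in diameter and 34 mm high, with a steel stub 29 mm in diameter on top of it, 46 mm high in all, about 0.15 kg. Starts standing upright on the table. Origin: centre of the underside; z is its axis, up. One of two alike.
- clamp_base_b: Clamp base of a stringing machine: a black knurled cylinder, 40 mm in diameter and 34 mm high, with a steel stub 29 mm in diameter on top of it, 46 mm high in all, about 0.15 kg. Starts standing upright on the table. Origin: centre of the underside; z is its axis, up. One of two alike.
- string_clamp_a: String clamp: a dark steel block 50 mm long (x), 26 mm wide (y) and 30 mm high, on top of it two upright bright jaw plates side by side (up to 48 mm high, together 20 mm wide), and a short round lever sticking out of the +x end to 44 mm from the centre, at about 34 mm height; about 0.16 kg. Starts standing upright on the table. Origin: centre of the block's underside; z up. Grip it across its 26 mm width (y). One of two alike.
- string_clamp_b: String clamp: a dark steel block 50 mm long (x), 26 mm wide (y) and 30 mm high, on top of it two upright bright jaw plates side by side (up to 48 mm high, together 20 mm wide), and a short round lever sticking out of the +x end to 44 mm from the centre, at about 34 mm height; about 0.16 kg. Starts standing upright on the table. Origin: centre of the block's underside; z up. Grip it across its 26 mm width (y). One of two alike.
- awl: Stringer's awl lying flat on the table, 140 mm long along its x axis: a wooden handle 80 mm long, 24 mm wide and 26 mm high with flat sides from x = -70 to +10 mm, then a brass ferrule 18 mm in diameter to +20 mm and a thin steel spike to +70 mm. Origin: at half its length, level with the handle's underside; z up. It balances at about x = -30 mm, the handle's middle: grip it there, across its width (y). About 0.07 kg.
- round_dish: Round shallow grey plastic dish fixed to the table: 132 mm outer diameter, 16 mm high, walls and floor 4 mm thick (inner diameter 124 mm). Origin: centre of the underside; z up.
- wide_tray: Wide, nearly square grey plastic tray fixed to the table: 128 mm (its x) by 148 mm (its y) outside, 16 mm high, walls and floor 4 mm thick (inside 120 by 140 mm). Origin: centre of the underside; z up.
- narrow_tray: Long narrow grey plastic tray fixed to the table: 178 mm (its x) by 72 mm (its y) outside, 14 mm high, walls and floor 4 mm thick (inside 170 by 64 mm). Origin: centre of the underside; z up.
- grommet_jar: Bystander: a small closed jar of grommets standing upright, 52 mm in diameter, 62 mm high. Origin: centre of the underside. Leave it where it is.
- tape_roll: Bystander: a roll of paper tape lying flat, 68 mm in diameter, 24 mm high, with a 38 mm hole. Origin: centre of the underside. Leave it where it is.

How it is judged:
By the outcome, as a careful person would: the job done as asked, in the order asked, and still so for the second after the job is handed in, with the robot touching nothing.
It also fails if it takes over 115 s, if anything falls off the work surface, if the arm or the gripper's body presses on something with over 40 N, if the wrist force passes 120 N, or if a joint passes its speed limit or range.

ROBOT

A 7-joint arm with a two-finger parallel gripper is mounted at the origin on the work surface. World frame = base frame: x ahead of the robot, y to its left, z up, the work surface at z = 0. Lengths are in mm, angles in rad, forces in N, time in s.
With the tool pointing down it reaches from about 400 to 875 mm from the base axis. Payload 4.4 kg.
Tool frame: the origin (TCP) lies at the very end of the fingers, on their centre line; the grasp point (between the pads) lies 19 mm behind it; z points along the fingers, y is the direction in which the jaws open and shut (so a half turn about z gives the same grasp; the last joint's range is limited). The gripper opens to 85 mm and grips with 20 to 120 N. Pads are 22 mm wide; open, the fingers measure 114 mm over their backs; the gripper's body (76 mm by 85 mm) begins 54 mm behind the grasp point. The pads swing forward as they close: fully open they stand 13 mm farther back than shut.
Start: joints at [1.234, 0.628, 0.038, 1.517, -0.027, 0.996, -0.02], TCP at [173.904, -626.319, 231.313] pointing down, gripper open.
Joint ranges: [-3.06, 3.06], [-0.37, 2.12], [-1.25, 1.32], [0.18, 2.47], [-1.1, 4.24], [0.23, 1.98], [-2.94, 2.94]. Speed limits (rad/s): [2.57, 2.57, 3.14, 3.14, 3.14, 3.14, 3.14].

INTERFACE

Orientations are given as [roll, pitch, yaw] about the fixed x, y, z axes, in that order (R = Rz(yaw) Ry(pitch) Rx(roll)).
In Python, from cell import read_state, get_image, calibration, finish_job gives the robot as it stands. The module is installed in compiled form; this text tells all that it offers.
- The arm moves only by the tool apply_moves, never from a script. Its argument "increments" is a list of rows, each an object of numbers: "tx", "ty", "tz": the shift along the world's x, y, z in m; "rx", "ry", "rz": the turn, a rotation vector about the world's x, y, z in units of 5 degrees (1.0 is 5 degrees); "claw": the finger opening in m, from 0 to 0.0854. In form: [{"tx": .., "ty": .., "tz": .., "rx": .., "ry": .., "rz": .., "claw": ..}, ...]. A call has 1 to 12 rows; each row is the pose to reach, as a shift and turn from the pose commanded when the call began; what a row does not reach only later rows make up. A row lasts 1/10 s, in which the tool goes at most 50 mm and 8.59 degrees, less where a joint would pass 70% of its speed; a pose out of reach is approached as far as the arm can. A call with a gripper value outside its range is refused whole. The fingers move at their own pace and stop on an object; the grip force is fixed at half the most. Time passes only in rows, so rows that repeat a pose let the fingers close. It gives the time, the measured TCP pose, the force and the opening at its end, in the units of the state.
- read_state(): the state, without advancing time (a new reading comes with each control period).
- get_image(name): name is "side" or "top"; returns the picture (480x640x3 uint8, red, green, blue); there is no depth.
- calibration(name): a dict with "camera_matrix" (3x3 intrinsics, pixels), "origin" and "attitude" of the camera in the world. Camera axes: x right, y up, looking along -z (the intrinsics and any distortion apply to the point x, -y, -z); pixel columns grow to the right and rows downward; lengths in mm; the calibration is good to about 2 mm. A picture is of the moment at which its call begins. calibration takes no time and is no camera call.
- finish_job(): hands the job in, once; it reports no verdict.
The state is a dict: "clock": time; "qpos": joint angles; "qd": joint speeds; "tau": joint torques, N m; "eef_pos": TCP position; "tool_rot": TCP orientation; "force": force on the tool from outside, world axes, zero at the start; "torque": the same for the moment, N m; "width": finger opening in mm.
Only numpy, scipy, OpenCV 4.12 (cv2) and the standard library are available. Lean on these libraries where they do the work, as an engineer would, in place of code of your own. Each camera call takes 0.05 s, during which the arm holds its last target. There are 200 camera calls.

## Working session

There is one attempt and no reset: what is moved stays moved. The work goes in short steps, Python scripts to look and compute and a tool call to move; the robot and the scene stay as the last step left them, time stands still between calls to the robot, and variables do not carry over. Pictures are saved under pics/ and viewed, about 12 in all and at most 16, crops included, and the job is handed in when it is done.

Besides the shell and the picture viewer there is one more tool, called after "Emit:" as name(argument=value, ...), one argument or row to a line, values as JSON. apply_moves: Moves the arm, as the interface text tells. Its arguments: {"type":"object","properties":{"increments":{"type":"array"}},"required":["increments"]}

```bash
mkdir -p pics; python3 - <<'E'
from cell import *
import cv2
for n in("top","side"):
    cv2.imwrite(f"pics/{n}0.png",get_image(n)[:,:,::-1]); print(n,calibration(n))
print(read_state())
E
```

```text
top {'camera_matrix': array([[465.67995161,   0.        , 319.72733844],
       [  0.        , 465.67995161, 238.70080768],
       [  0.        ,   0.        ,   1.        ]]), 'origin': array([ 394.81592304,  -15.02802654, 1007.94590935]), 'attitude': array([ 0.13098523,  0.03387248, -1.59967812])}
side {'camera_matrix': array([[526.92828728,   0.        , 319.63109944],
       [  0.        , 526.92828728, 242.1916408 ],
       [  0.        ,   0.        ,   1.        ]]), 'origin': array([213.90403859, 842.19662926, 593.55899537]), 'attitude': array([ 1.0241667 , -0.01208577, -2.78766598])}
{'clock': 0.1, 'qpos': array([ 1.23421135,  0.62923192,  0.03843393,  1.51831259, -0.02698991,
        0.99633279, -0.01995124]), 'qd': array([ 1.22429355e-03, -1.18988943e-03, -7.75169706e-04, -4.19061985e-03,
       -4.23170729e-05,  2.70878690e-04,  4.10870289e-04]), 'tau': array([ 3.06902817e-03, -5.64525855e+01,  1.23065259e+00, -1.93971795e+01,
        1.13113722e-02,  5.43171380e-03,  2.28597813e-06]), 'eef_pos': array([ 173.73959447, -625.73318136,  230.48068441]), 'tool_rot': array([-3.13982574e+00,  2.00696403e-05,  2.70846995e-01]), 'force': array([ 0.08915507,  0.47253955, -0.08238852]), 'torque': array([-0.00202816,  0.00973666, -0.02139209]), 'width': 85.2918375790159}
```

View pics/top0.png

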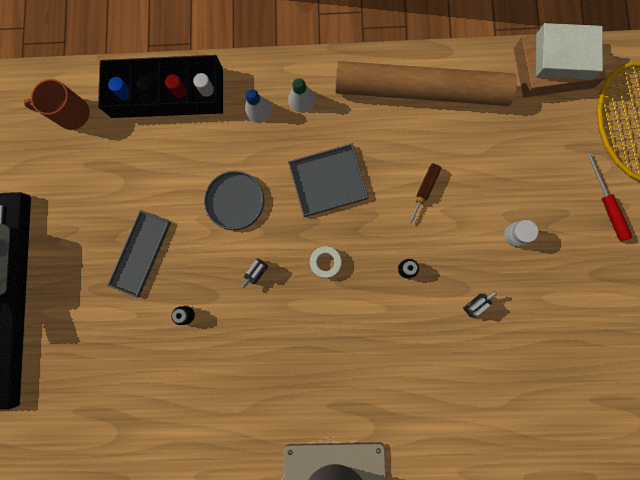

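View pics/side0.png

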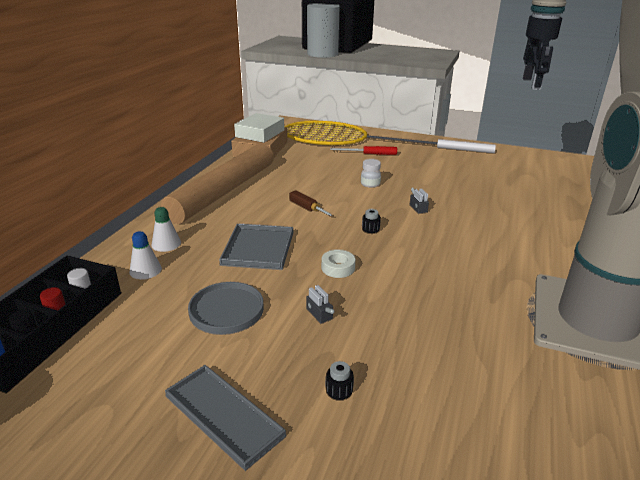

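The top view shows the trays at (235,200), (330,180) and (140,253). The awl is at (427,193), the bases at (182,315) and (409,268), the clamps at (255,272) and (480,305), the tape at (325,262) and the jar at (521,233). Next I'll enlarge the parts and measure them.

```bash
cat > h.py <<'E'
import numpy as np, cv2
from scipy.spatial.transform import Rotation as R
from cell import *
def proj(n,P):
    c=calibration(n); p=(np.atleast_2d(P)-c["origin"])@R.from_euler("xyz",c["attitude"]).as_matrix()
    q=p*[1,-1,-1]; q=q@c["camera_matrix"].T; return q[:,:2]/q[:,2:]
def ray(n,uv,z):
    c=calibration(n); d=np.linalg.inv(c["camera_matrix"])@[uv[0],uv[1],1.]
    d=R.from_euler("xyz",c["attitude"]).as_matrix()@(d*[1,-1,-1]); o=c["origin"]
    return (o+d*(z-o[2])/d[2])[:2]
E
python3 - <<'E'
from h import *
im=cv2.imread("pics/top0.png")
cs=[("awl",427,193),("clA",255,272),("clB",480,305),("bA",182,315),("bB",409,268),("dish",0,0)]
t=[]
for n,u,v in cs[:5]:
    t.append(cv2.resize(im[v-32:v+32,u-32:u+32],(256,256),interpolation=cv2.INTER_CUBIC))
t.append(np.zeros_like(t[0]))
cv2.imwrite("pics/m.png",np.vstack([np.hstack(t[:3]),np.hstack(t[3:])]))
print(proj("top",[[0,0,0],[173.9,-626,231]]),proj("side",[173.7,-625.7,230]))
hsv=cv2.cvtColor(im,cv2.COLOR_BGR2HSV)
m=((hsv[:,:,1]<60)&(hsv[:,:,2]<130)&(hsv[:,:,2]>30)).astype(np.uint8)
m=cv2.morphologyEx(m,cv2.MORPH_CLOSE,np.ones((3,3)))
for c in cv2.findContours(m,0,2)[0]:
    a=cv2.contourArea(c)
    if a<60: continue
    r=cv2.minAreaRect(c); 
    if r[0][1]<130 or r[0][1]>330:continue
    b=cv2.boxPoints(r); w=np.array([ray("top",p,16 if a>1500 else 25) for p in b])
    e=np.diff(w,axis=0); print(a,np.round(r[0],1),"ctr",w.mean(0).round(1),"sides",np.hypot(*e.T)[:2].round(1),"ang",np.degrees(np.arctan2(e[:2,1],e[:2,0])).round(1))
for n,u,v,z in[("tape",325,262,24),("jar",521,233,62)]: print(n,ray("top",(u,v),z))
E
```

```text
[[334.72967531 495.95477794]
 [734.1493129  432.12183997]] [[530.13813205  89.83754991]]
154.5 [179. 316.] ctr [371.1 315.6] sides [29.9 29.1] ang [ -91.6 -179.5]
317.5 [481.3 302.5] ctr [ 381.1 -315.8] sides [73.  30.6] ang [ -52.8 -143.7]
156.0 [409.5 267.5] ctr [ 458.1 -172.2] sides [30.  29.3] ang [ -47.2 -137.7]
223.0 [252.5 275. ] ctr [452.6 159.1] sides [67.1 27.4] ang [ -39.3 -129.5]
106.5 [516.4 241.4] ctr [ 505.8 -398. ] sides [24.  41.4] ang [ -34.9 -125. ]
2672.0 [138.8 253.2] ctr [508.7 408. ] sides [178.9  77. ] ang [ -22.3 -114.8]
521.5 [  4.5 249.5] ctr [525.7 700.6] sides [ 20.3 195.4] ang [ -92.1 -176.6]
2675.5 [233.5 200. ] ctr [618.7 201.1] sides [131.1 129.1] ang [-92.2 179.3]
89.0 [597.6 174. ] ctr [ 644.6 -580. ] sides [ 6.7 97.7] ang [ -68.1 -162.9]
3736.0 [327.8 179.6] ctr [656.7  -6.5] sides [148.7 129. ] ang [ -75.8 -166.8]
tape [475.30666376   4.82537483]
jar [ 518.42473025 -394.19517058]
```

View pics/m.png

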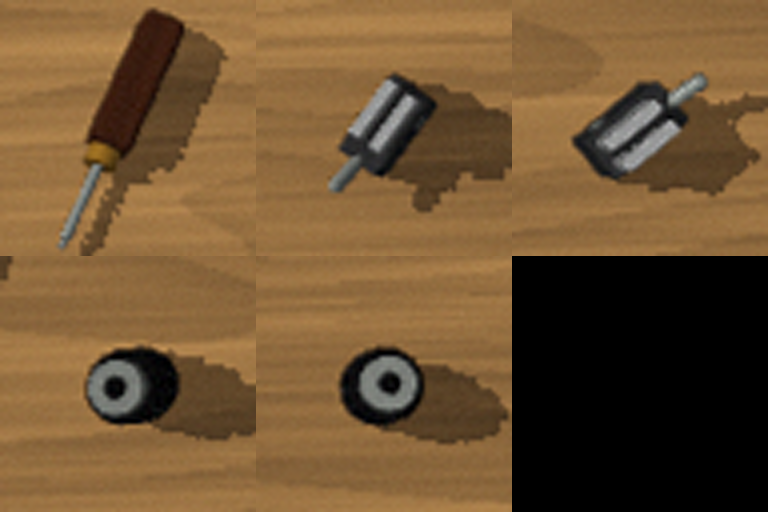

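```bash
python3 - <<'E'
from h import *
P={"bA":(179,315.8,46),"bB":(410,267.75,46),"clA":(255,270.75,45),"clAtip":(242.75,287,34),"clB":(480,307,45),"clBtip":(495.75,293,34),"awlH":(429,181.75,26),"awlHend":(436.4,164.7,26),"awlTip":(410.75,222.5,13)}
im=cv2.imread("pics/side0.png"); W={}
for k,(u,v,z) in P.items():
    w=ray("top",(u,v),z); W[k]=w; s=proj("side",[*w,z])[0]; print(k,w.round(1),s.round(1))
    P[k]=s
for a,b in(("clA","clAtip"),("clB","clBtip"),("awlH","awlTip"),("awlHend","awlTip")):
    d=W[b]-W[a]; print(a,np.hypot(*d).round(1),np.degrees(np.arctan2(d[1],d[0])).round(1))
S=2;big=cv2.resize(im,None,fx=4,fy=4,interpolation=cv2.INTER_CUBIC)
for s in P.values(): cv2.drawMarker(big,tuple(int(round(x*4+1.5)) for x in s),(0,255,0),0,12,1)
# tray outlines
def rect(c,x,y,h,a):
    a=np.radians(a);M=np.array([[np.cos(a),-np.sin(a)],[np.sin(a),np.cos(a)]])
    return [[*(np.array(c)+M@[i*x/2,j*y/2]),h] for i,j in((1,1),(1,-1),(-1,-1),(-1,1))]
t=np.linspace(0,6.28,40)
for pts in(rect((656.7,-6.5),128,148,16,13.7),rect((508.7,408),178,72,14,-23.5),[[618.7+66*np.cos(q),201.1+66*np.sin(q),16] for q in t]):
    cv2.polylines(big,[np.round(proj("side",pts)*4+1.5).astype(int)],True,(0,255,255),1)
c=big[4*170:4*420,4*160:4*450]
cv2.imwrite("pics/s1.png",cv2.resize(c,(696,600),interpolation=cv2.INTER_AREA))
E
```

```text
bA [372.  308.6] [340.5 366.7]
bB [ 456.2 -169.8] [372.4 211.5]
clA [460.  150.4] [321.  292.4]
clAtip [427.5 178.4] [333.3 311.2]
clB [ 372.4 -306.4] [421.6 192.8]
clBtip [ 399.7 -343.8] [413.  188.9]
awlH [ 640.5 -223.5] [304.1 195.9]
awlHend [ 677.5 -241.6] [292.8 190.4]
awlTip [ 555.5 -182. ] [331.5 214.4]
clA 42.9 139.2
clB 46.2 -53.9
awlH 94.6 154.0
awlHend 135.8 154.0
```

View pics/s1.png

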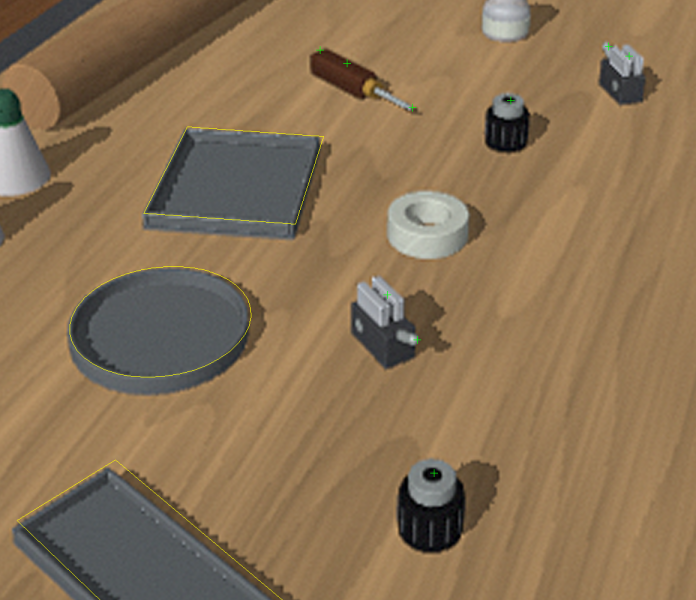

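Both views agree to about a pixel; only the narrow tray's outline is off, by about 3 mm. I'll start with base B, holding yaw at 90° so the jaws open along x.

Emit:
apply_moves(
  increments=[
    {"tx": 0.282,"ty": 0.456,"tz": -0.1,"rz": 14.9,"claw": 0.085},
    {"tx": 0.282,"ty": 0.456,"tz": -0.1,"rz": 14.9,"claw": 0.085},
    {"tx": 0.282,"ty": 0.456,"tz": -0.1,"rz": 14.9,"claw": 0.085},
    {"tx": 0.282,"ty": 0.456,"tz": -0.1,"rz": 14.9,"claw": 0.085},
    {"tx": 0.282,"ty": 0.456,"tz": -0.1,"rz": 14.9,"claw": 0.085},
    {"tx": 0.282,"ty": 0.456,"tz": -0.1,"rz": 14.9,"claw": 0.085},
    {"tx": 0.282,"ty": 0.456,"tz": -0.1,"rz": 14.9,"claw": 0.085},
    {"tx": 0.282,"ty": 0.456,"tz": -0.1,"rz": 14.9,"claw": 0.085},
    {"tx": 0.282,"ty": 0.456,"tz": -0.1,"rz": 14.9,"claw": 0.085},
    {"tx": 0.282,"ty": 0.456,"tz": -0.1,"rz": 14.9,"claw": 0.085},
    {"tx": 0.282,"ty": 0.456,"tz": -0.1,"rz": 14.9,"claw": 0.085},
    {"tx": 0.282,"ty": 0.456,"tz": -0.1,"rz": 14.9,"claw": 0.085},
  ],
)

```text
$.increments[0]: bad value
```

Emit:
apply_moves(
  increments=[
    {"tx": 0.05,"ty": 0.08,"tz": -0.02,"rx": 0,"ry": 0,"rz": 3,"claw": 0.085},
    {"tx": 0.282,"ty": 0.456,"tz": -0.1,"rx": 0,"ry": 0,"rz": 14.9,"claw": 0.085},
    {"tx": 0.282,"ty": 0.456,"tz": -0.1,"rx": 0,"ry": 0,"rz": 14.9,"claw": 0.085},
    {"tx": 0.282,"ty": 0.456,"tz": -0.1,"rx": 0,"ry": 0,"rz": 14.9,"claw": 0.085},
    {"tx": 0.282,"ty": 0.456,"tz": -0.1,"rx": 0,"ry": 0,"rz": 14.9,"claw": 0.085},
    {"tx": 0.282,"ty": 0.456,"tz": -0.1,"rx": 0,"ry": 0,"rz": 14.9,"claw": 0.085},
    {"tx": 0.282,"ty": 0.456,"tz": -0.1,"rx": 0,"ry": 0,"rz": 14.9,"claw": 0.085},
    {"tx": 0.282,"ty": 0.456,"tz": -0.1,"rx": 0,"ry": 0,"rz": 14.9,"claw": 0.085},
    {"tx": 0.282,"ty": 0.456,"tz": -0.1,"rx": 0,"ry": 0,"rz": 14.9,"claw": 0.085},
    {"tx": 0.282,"ty": 0.456,"tz": -0.1,"rx": 0,"ry": 0,"rz": 14.9,"claw": 0.085},
    {"tx": 0.282,"ty": 0.456,"tz": -0.1,"rx": 0,"ry": 0,"rz": 14.9,"claw": 0.085},
    {"tx": 0.282,"ty": 0.456,"tz": -0.1,"rx": 0,"ry": 0,"rz": 14.9,"claw": 0.085},
  ],
)

```text
clock: 1.3
eef_pos: [459.6, -162.8, 130.6]
tool_rot: [3.139, -0.004, 1.583]
force: [-0.6, -0.5, 0.9]
width: 85.1
```

Emit:
apply_moves(
  increments=[
    {"tx": 0,"ty": 0,"tz": -0.04,"rx": 0,"ry": 0,"rz": 0,"claw": 0.085},
    {"tx": 0,"ty": 0,"tz": -0.08,"rx": 0,"ry": 0,"rz": 0,"claw": 0.085},
    {"tx": 0,"ty": 0,"tz": -0.11,"rx": 0,"ry": 0,"rz": 0,"claw": 0.085},
    {"tx": 0,"ty": 0,"tz": -0.125,"rx": 0,"ry": 0,"rz": 0,"claw": 0.085},
    {"tx": 0,"ty": 0,"tz": -0.125,"rx": 0,"ry": 0,"rz": 0,"claw": 0.085},
    {"tx": 0,"ty": 0,"tz": -0.125,"rx": 0,"ry": 0,"rz": 0,"claw": 0.03},
    {"tx": 0,"ty": 0,"tz": -0.125,"rx": 0,"ry": 0,"rz": 0,"claw": 0.03},
    {"tx": 0,"ty": 0,"tz": -0.125,"rx": 0,"ry": 0,"rz": 0,"claw": 0.03},
    {"tx": 0,"ty": 0,"tz": -0.125,"rx": 0,"ry": 0,"rz": 0,"claw": 0.03},
    {"tx": 0,"ty": 0,"tz": -0.125,"rx": 0,"ry": 0,"rz": 0,"claw": 0.03},
    {"tx": 0,"ty": 0,"tz": -0.125,"rx": 0,"ry": 0,"rz": 0,"claw": 0.03},
    {"tx": 0,"ty": 0,"tz": -0.125,"rx": 0,"ry": 0,"rz": 0,"claw": 0.03},
  ],
)

```text
clock: 2.5
eef_pos: [456.7, -170.7, 7.7]
tool_rot: [3.139, 0.001, 1.571]
force: [-0.2, -0.2, 7.2]
width: 38.3
```

```bash
cat > look.py <<'E'
import sys
from h import *
n,u,v,w,out=sys.argv[1],*map(int,sys.argv[2:5]),sys.argv[5]
im=get_image(n)[:,:,::-1]; cv2.imwrite(f"pics/{out}_full.png",im)
v0,u0=max(v-w*3//8,0),max(u-w//2,0)
c=im[v0:v0+w*3//4,u0:u0+w]; f=640/w
print("crop origin",u0,v0,"scale",f)
cv2.imwrite(f"pics/{out}.png",cv2.resize(c,None,fx=f,fy=f,interpolation=cv2.INTER_CUBIC))
s=read_state(); print(s["clock"],s["eef_pos"].round(1),s["tool_rot"].round(3),s["width"],s["force"].round(1))
E
python3 look.py side 375 210 160 a1
```

```text
crop origin 295 150 scale 4.0
2.55 [ 456.7 -170.7    7.7] [3.139e+00 1.000e-03 1.571e+00] 38.0061828471502 [-0.8  0.2  6.8]
```

View pics/a1.png

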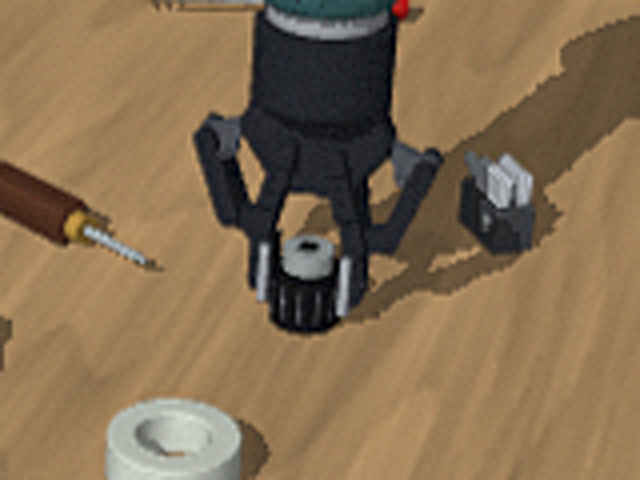

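Emit:
apply_moves(
  increments=[
    {"tx": 0,"ty": 0,"tz": 0.04,"rx": 0,"ry": 0,"rz": 0,"claw": 0.03},
    {"tx": 0,"ty": 0,"tz": 0.08,"rx": 0,"ry": 0,"rz": 0,"claw": 0.03},
    {"tx": 0.019,"ty": 0.04,"tz": 0.1,"rx": 0,"ry": 0,"rz": 0,"claw": 0.03},
    {"tx": 0.038,"ty": 0.08,"tz": 0.1,"rx": 0,"ry": 0,"rz": 0,"claw": 0.03},
    {"tx": 0.057,"ty": 0.12,"tz": 0.1,"rx": 0,"ry": 0,"rz": 0,"claw": 0.03},
    {"tx": 0.076,"ty": 0.16,"tz": 0.1,"rx": 0,"ry": 0,"rz": 0,"claw": 0.03},
    {"tx": 0.095,"ty": 0.2,"tz": 0.1,"rx": 0,"ry": 0,"rz": 0,"claw": 0.03},
    {"tx": 0.114,"ty": 0.24,"tz": 0.1,"rx": 0,"ry": 0,"rz": 0,"claw": 0.03},
    {"tx": 0.133,"ty": 0.28,"tz": 0.1,"rx": 0,"ry": 0,"rz": 0,"claw": 0.03},
    {"tx": 0.152,"ty": 0.32,"tz": 0.1,"rx": 0,"ry": 0,"rz": 0,"claw": 0.03},
    {"tx": 0.163,"ty": 0.345,"tz": 0.1,"rx": 0,"ry": 0,"rz": 0,"claw": 0.03},
    {"tx": 0.163,"ty": 0.345,"tz": 0.1,"rx": 0,"ry": 0,"rz": 0,"claw": 0.03},
  ],
)

```text
clock: 3.75
eef_pos: [619.5, 181.5, 106.9]
tool_rot: [3.139, -0.005, 1.577]
force: [0.1, 0.4, -1.9]
width: 38.0
```

Emit:
apply_moves(
  increments=[
    {"tx": 0,"ty": 0,"tz": 0,"rx": 0,"ry": 0,"rz": 0,"claw": 0.03},
    {"tx": 0,"ty": 0,"tz": -0.04,"rx": 0,"ry": 0,"rz": 0,"claw": 0.03},
    {"tx": 0,"ty": 0,"tz": -0.07,"rx": 0,"ry": 0,"rz": 0,"claw": 0.03},
    {"tx": 0,"ty": 0,"tz": -0.085,"rx": 0,"ry": 0,"rz": 0,"claw": 0.03},
    {"tx": 0,"ty": 0,"tz": -0.092,"rx": 0,"ry": 0,"rz": 0,"claw": 0.03},
    {"tx": 0,"ty": 0,"tz": -0.0945,"rx": 0,"ry": 0,"rz": 0,"claw": 0.03},
    {"tx": 0,"ty": 0,"tz": -0.0945,"rx": 0,"ry": 0,"rz": 0,"claw": 0.03},
    {"tx": 0,"ty": 0,"tz": -0.0945,"rx": 0,"ry": 0,"rz": 0,"claw": 0.03},
  ],
)

```text
clock: 4.55
eef_pos: [620.0, 175.0, 13.2]
tool_rot: [3.139, -0.001, 1.571]
force: [0.5, -0.2, -1.8]
width: 38.0
```

Emit:
apply_moves(
  increments=[
    {"tx": 0,"ty": 0,"tz": 0,"rx": 0,"ry": 0,"rz": 0,"claw": 0.056},
    {"tx": 0,"ty": 0,"tz": 0,"rx": 0,"ry": 0,"rz": 0,"claw": 0.056},
    {"tx": 0,"ty": 0,"tz": 0,"rx": 0,"ry": 0,"rz": 0,"claw": 0.056},
    {"tx": 0,"ty": 0,"tz": 0,"rx": 0,"ry": 0,"rz": 0,"claw": 0.056},
    {"tx": 0,"ty": 0,"tz": 0.02,"rx": 0,"ry": 0,"rz": 0,"claw": 0.056},
    {"tx": 0,"ty": 0,"tz": 0.05,"rx": 0,"ry": 0,"rz": 0,"claw": 0.056},
    {"tx": 0,"ty": 0,"tz": 0.09,"rx": 0,"ry": 0,"rz": 0,"claw": 0.085},
    {"tx": -0.037,"ty": 0.02,"tz": 0.11,"rx": 0,"ry": 0,"rz": 0,"claw": 0.085},
    {"tx": -0.074,"ty": 0.04,"tz": 0.11,"rx": 0,"ry": 0,"rz": 0,"claw": 0.085},
    {"tx": -0.111,"ty": 0.06,"tz": 0.11,"rx": 0,"ry": 0,"rz": 0,"claw": 0.085},
    {"tx": -0.148,"ty": 0.08,"tz": 0.11,"rx": 0,"ry": 0,"rz": 0,"claw": 0.085},
    {"tx": -0.185,"ty": 0.1,"tz": 0.11,"rx": 0,"ry": 0,"rz": 0,"claw": 0.085},
  ],
)

```text
clock: 5.75
eef_pos: [432.6, 275.4, 122.2]
tool_rot: [3.141, -0.001, 1.571]
force: [0.8, 1.1, 0.4]
width: 85.2
```

Emit:
apply_moves(
  increments=[
    {"tx": -0.035,"ty": 0.019,"tz": 0,"rx": 0,"ry": 0,"rz": 0,"claw": 0.085},
    {"tx": -0.062,"ty": 0.034,"tz": 0,"rx": 0,"ry": 0,"rz": 0,"claw": 0.085},
    {"tx": -0.062,"ty": 0.034,"tz": -0.03,"rx": 0,"ry": 0,"rz": 0,"claw": 0.085},
    {"tx": -0.062,"ty": 0.034,"tz": -0.07,"rx": 0,"ry": 0,"rz": 0,"claw": 0.085},
    {"tx": -0.062,"ty": 0.034,"tz": -0.1,"rx": 0,"ry": 0,"rz": 0,"claw": 0.085},
    {"tx": -0.062,"ty": 0.034,"tz": -0.114,"rx": 0,"ry": 0,"rz": 0,"claw": 0.085},
    {"tx": -0.062,"ty": 0.034,"tz": -0.114,"rx": 0,"ry": 0,"rz": 0,"claw": 0.03},
    {"tx": -0.062,"ty": 0.034,"tz": -0.114,"rx": 0,"ry": 0,"rz": 0,"claw": 0.03},
    {"tx": -0.062,"ty": 0.034,"tz": -0.114,"rx": 0,"ry": 0,"rz": 0,"claw": 0.03},
    {"tx": -0.062,"ty": 0.034,"tz": -0.114,"rx": 0,"ry": 0,"rz": 0,"claw": 0.03},
    {"tx": -0.062,"ty": 0.034,"tz": -0.114,"rx": 0,"ry": 0,"rz": 0,"claw": 0.03},
    {"tx": -0.062,"ty": 0.034,"tz": -0.114,"rx": 0,"ry": 0,"rz": 0,"claw": 0.03},
  ],
)

```text
clock: 6.95
eef_pos: [372.6, 309.3, 9.2]
tool_rot: [3.14, -0.002, 1.571]
force: [-0.8, -0.8, 7.2]
width: 38.0
```

```bash
python3 look.py side 290 320 240 a2
```

```text
crop origin 170 230 scale 2.6666666666666665
7.0 [372.6 309.3   9.2] [ 3.140e+00 -2.000e-03  1.571e+00] 38.25944649569891 [-0.4  1.   6.7]
```

View pics/a2.png

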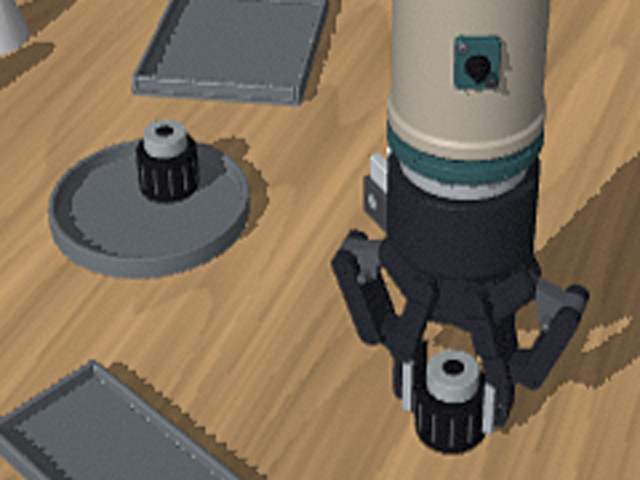

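Emit:
apply_moves(
  increments=[
    {"tx": 0,"ty": 0,"tz": 0.04,"rx": 0,"ry": 0,"rz": 0,"claw": 0.03},
    {"tx": 0,"ty": 0,"tz": 0.08,"rx": 0,"ry": 0,"rz": 0,"claw": 0.03},
    {"tx": 0.04,"ty": -0.013,"tz": 0.1,"rx": 0,"ry": 0,"rz": 0,"claw": 0.03},
    {"tx": 0.08,"ty": -0.026,"tz": 0.1,"rx": 0,"ry": 0,"rz": 0,"claw": 0.03},
    {"tx": 0.12,"ty": -0.039,"tz": 0.1,"rx": 0,"ry": 0,"rz": 0,"claw": 0.03},
    {"tx": 0.16,"ty": -0.052,"tz": 0.1,"rx": 0,"ry": 0,"rz": 0,"claw": 0.03},
    {"tx": 0.2,"ty": -0.065,"tz": 0.1,"rx": 0,"ry": 0,"rz": 0,"claw": 0.03},
    {"tx": 0.235,"ty": -0.078,"tz": 0.1,"rx": 0,"ry": 0,"rz": 0,"claw": 0.03},
    {"tx": 0.247,"ty": -0.082,"tz": 0.1,"rx": 0,"ry": 0,"rz": 0,"claw": 0.03},
    {"tx": 0.247,"ty": -0.082,"tz": 0.1,"rx": 0,"ry": 0,"rz": 0,"claw": 0.03},
    {"tx": 0.247,"ty": -0.082,"tz": 0.07,"rx": 0,"ry": 0,"rz": 0,"claw": 0.03},
    {"tx": 0.247,"ty": -0.082,"tz": 0.04,"rx": 0,"ry": 0,"rz": 0,"claw": 0.03},
  ],
)

```text
clock: 8.2
eef_pos: [618.1, 228.1, 48.5]
tool_rot: [3.141, -0.002, 1.572]
force: [0.4, 0.3, -2.1]
width: 38.4
```

Emit:
apply_moves(
  increments=[
    {"tx": 0,"ty": 0,"tz": -0.02,"rx": 0,"ry": 0,"rz": 0,"claw": 0.03},
    {"tx": 0,"ty": 0,"tz": -0.032,"rx": 0,"ry": 0,"rz": 0,"claw": 0.03},
    {"tx": 0,"ty": 0,"tz": -0.036,"rx": 0,"ry": 0,"rz": 0,"claw": 0.03},
    {"tx": 0,"ty": 0,"tz": -0.036,"rx": 0,"ry": 0,"rz": 0,"claw": 0.03},
    {"tx": 0,"ty": 0,"tz": -0.036,"rx": 0,"ry": 0,"rz": 0,"claw": 0.03},
    {"tx": 0,"ty": 0,"tz": -0.036,"rx": 0,"ry": 0,"rz": 0,"claw": 0.056},
    {"tx": 0,"ty": 0,"tz": -0.036,"rx": 0,"ry": 0,"rz": 0,"claw": 0.056},
    {"tx": 0,"ty": 0,"tz": -0.036,"rx": 0,"ry": 0,"rz": 0,"claw": 0.056},
    {"tx": 0,"ty": 0,"tz": -0.036,"rx": 0,"ry": 0,"rz": 0,"claw": 0.056},
    {"tx": 0,"ty": 0,"tz": -0.016,"rx": 0,"ry": 0,"rz": 0,"claw": 0.056},
    {"tx": 0,"ty": 0,"tz": 0.02,"rx": 0,"ry": 0,"rz": 0,"claw": 0.056},
    {"tx": 0,"ty": 0,"tz": 0.06,"rx": 0,"ry": 0,"rz": 0,"claw": 0.085},
  ],
)

```text
clock: 9.4
eef_pos: [618.0, 226.2, 107.6]
tool_rot: [-3.139, 0.001, 1.571]
force: [0.9, 0.3, 0.0]
width: 69.1
```

Emit:
apply_moves(
  increments=[
    {"tx": -0.04,"ty": -0.019,"tz": 0,"rx": 0,"ry": 0,"rz": 2,"claw": 0.085},
    {"tx": -0.08,"ty": -0.038,"tz": 0,"rx": 0,"ry": 0,"rz": 4,"claw": 0.085},
    {"tx": -0.12,"ty": -0.057,"tz": 0,"rx": 0,"ry": 0,"rz": 6,"claw": 0.085},
    {"tx": -0.15,"ty": -0.071,"tz": 0,"rx": 0,"ry": 0,"rz": 8,"claw": 0.085},
    {"tx": -0.159,"ty": -0.076,"tz": 0,"rx": 0,"ry": 0,"rz": 9.9,"claw": 0.085},
    {"tx": -0.159,"ty": -0.076,"tz": 0,"rx": 0,"ry": 0,"rz": 9.9,"claw": 0.085},
    {"tx": -0.159,"ty": -0.076,"tz": -0.04,"rx": 0,"ry": 0,"rz": 9.9,"claw": 0.085},
    {"tx": -0.159,"ty": -0.076,"tz": -0.08,"rx": 0,"ry": 0,"rz": 9.9,"claw": 0.085},
    {"tx": -0.159,"ty": -0.076,"tz": -0.098,"rx": 0,"ry": 0,"rz": 9.9,"claw": 0.085},
    {"tx": -0.159,"ty": -0.076,"tz": -0.103,"rx": 0,"ry": 0,"rz": 9.9,"claw": 0.085},
    {"tx": -0.159,"ty": -0.076,"tz": -0.103,"rx": 0,"ry": 0,"rz": 9.9,"claw": 0.085},
    {"tx": -0.159,"ty": -0.076,"tz": -0.103,"rx": 0,"ry": 0,"rz": 9.9,"claw": 0.06},
  ],
)

```text
clock: 10.6
eef_pos: [460.6, 151.1, 5.7]
tool_rot: [3.14, 0.001, 2.435]
force: [-0.3, 0.3, 1.0]
width: 72.9
```

```bash
python3 look.py side 290 285 240 a3
```

```text
crop origin 170 195 scale 2.6666666666666665
10.65 [460.8 151.    5.9] [3.140e+00 1.000e-03 2.435e+00] 65.9640347229922 [ 0.3 -0.1  0.3]
```

View pics/a3.png

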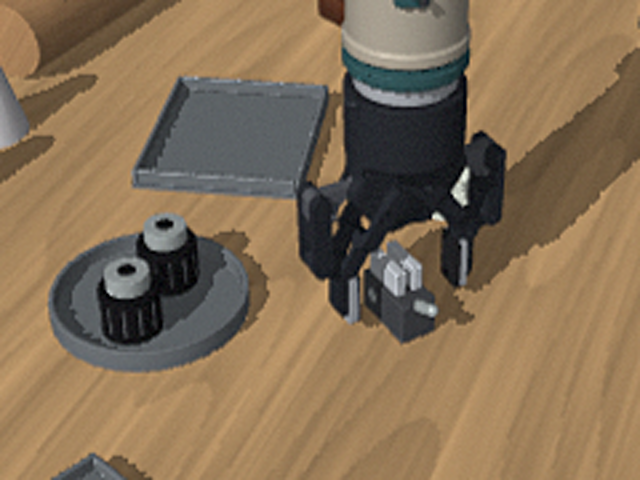

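Both bases stand upright in the dish, and clamp A sits squarely between the open fingers. Next I'll close and lift.

Emit:
apply_moves(
  increments=[
    {"tx": 0,"ty": 0,"tz": 0,"rx": 0,"ry": 0,"rz": 0,"claw": 0.015},
    {"tx": 0,"ty": 0,"tz": 0,"rx": 0,"ry": 0,"rz": 0,"claw": 0.015},
    {"tx": 0,"ty": 0,"tz": 0,"rx": 0,"ry": 0,"rz": 0,"claw": 0.015},
    {"tx": 0,"ty": 0,"tz": 0,"rx": 0,"ry": 0,"rz": 0,"claw": 0.015},
    {"tx": 0,"ty": 0,"tz": 0,"rx": 0,"ry": 0,"rz": 0,"claw": 0.015},
    {"tx": 0,"ty": 0,"tz": 0,"rx": 0,"ry": 0,"rz": 0,"claw": 0.015},
  ],
)

```text
clock: 11.25
eef_pos: [460.7, 151.0, 5.7]
tool_rot: [3.14, 0.001, 2.435]
force: [0.3, 0.5, 7.0]
width: 24.9
```

Emit:
apply_moves(
  increments=[
    {"tx": 0,"ty": 0,"tz": 0.04,"rx": 0,"ry": 0,"rz": 0,"claw": 0.015},
    {"tx": 0,"ty": 0,"tz": 0.08,"rx": 0,"ry": 0,"rz": 0,"claw": 0.015},
    {"tx": 0.032,"ty": -0.02,"tz": 0.1,"rx": 0,"ry": 0,"rz": 1.5,"claw": 0.015},
    {"tx": 0.064,"ty": -0.04,"tz": 0.1,"rx": 0,"ry": 0,"rz": 3,"claw": 0.015},
    {"tx": 0.096,"ty": -0.06,"tz": 0.1,"rx": 0,"ry": 0,"rz": 4.5,"claw": 0.015},
    {"tx": 0.128,"ty": -0.08,"tz": 0.1,"rx": 0,"ry": 0,"rz": 6,"claw": 0.015},
    {"tx": 0.16,"ty": -0.1,"tz": 0.1,"rx": 0,"ry": 0,"rz": 7.5,"claw": 0.015},
    {"tx": 0.185,"ty": -0.118,"tz": 0.1,"rx": 0,"ry": 0,"rz": 9,"claw": 0.015},
    {"tx": 0.199,"ty": -0.126,"tz": 0.1,"rx": 0,"ry": 0,"rz": 10.8,"claw": 0.015},
    {"tx": 0.199,"ty": -0.126,"tz": 0.1,"rx": 0,"ry": 0,"rz": 10.8,"claw": 0.015},
    {"tx": 0.199,"ty": -0.126,"tz": 0.07,"rx": 0,"ry": 0,"rz": 10.8,"claw": 0.015},
    {"tx": 0.199,"ty": -0.126,"tz": 0.04,"rx": 0,"ry": 0,"rz": 10.8,"claw": 0.015},
  ],
)

```text
clock: 12.45
eef_pos: [658.5, 25.5, 45.0]
tool_rot: [3.141, 0.001, -2.908]
force: [0.1, 0.0, -1.9]
width: 25.0
```

Emit:
apply_moves(
  increments=[
    {"tx": 0,"ty": 0,"tz": -0.02,"rx": 0,"ry": 0,"rz": 0,"claw": 0.015},
    {"tx": 0,"ty": 0,"tz": -0.032,"rx": 0,"ry": 0,"rz": 0,"claw": 0.015},
    {"tx": 0,"ty": 0,"tz": -0.036,"rx": 0,"ry": 0,"rz": 0,"claw": 0.015},
    {"tx": 0,"ty": 0,"tz": -0.036,"rx": 0,"ry": 0,"rz": 0,"claw": 0.015},
    {"tx": 0,"ty": 0,"tz": -0.036,"rx": 0,"ry": 0,"rz": 0,"claw": 0.015},
    {"tx": 0,"ty": 0,"tz": -0.036,"rx": 0,"ry": 0,"rz": 0,"claw": 0.04},
    {"tx": 0,"ty": 0,"tz": -0.036,"rx": 0,"ry": 0,"rz": 0,"claw": 0.04},
    {"tx": 0,"ty": 0,"tz": -0.036,"rx": 0,"ry": 0,"rz": 0,"claw": 0.04},
    {"tx": 0,"ty": 0,"tz": -0.036,"rx": 0,"ry": 0,"rz": 0,"claw": 0.04},
    {"tx": 0,"ty": 0,"tz": -0.016,"rx": 0,"ry": 0,"rz": 0,"claw": 0.04},
    {"tx": 0,"ty": 0,"tz": 0.02,"rx": 0,"ry": 0,"rz": 0,"claw": 0.04},
    {"tx": 0,"ty": 0,"tz": 0.06,"rx": 0,"ry": 0,"rz": 0,"claw": 0.04},
  ],
)

```text
clock: 13.65
eef_pos: [658.3, 24.8, 106.3]
tool_rot: [3.141, -0.001, -2.905]
force: [0.1, -0.2, 0.6]
width: 39.7
```

Emit:
apply_moves(
  increments=[
    {"tx": -0.03,"ty": -0.034,"tz": 0,"rx": 0,"ry": 0,"rz": -1.4,"claw": 0.085},
    {"tx": -0.06,"ty": -0.068,"tz": 0,"rx": 0,"ry": 0,"rz": -2.8,"claw": 0.085},
    {"tx": -0.09,"ty": -0.103,"tz": 0,"rx": 0,"ry": 0,"rz": -4.2,"claw": 0.085},
    {"tx": -0.12,"ty": -0.138,"tz": 0,"rx": 0,"ry": 0,"rz": -5.6,"claw": 0.085},
    {"tx": -0.15,"ty": -0.173,"tz": 0,"rx": 0,"ry": 0,"rz": -7,"claw": 0.085},
    {"tx": -0.18,"ty": -0.208,"tz": 0,"rx": 0,"ry": 0,"rz": -8.4,"claw": 0.085},
    {"tx": -0.21,"ty": -0.243,"tz": 0,"rx": 0,"ry": 0,"rz": -9.8,"claw": 0.085},
    {"tx": -0.24,"ty": -0.278,"tz": 0,"rx": 0,"ry": 0,"rz": -11.2,"claw": 0.085},
    {"tx": -0.268,"ty": -0.31,"tz": 0,"rx": 0,"ry": 0,"rz": -12.6,"claw": 0.085},
    {"tx": -0.287,"ty": -0.331,"tz": 0,"rx": 0,"ry": 0,"rz": -13.4,"claw": 0.085},
    {"tx": -0.287,"ty": -0.331,"tz": 0,"rx": 0,"ry": 0,"rz": -13.4,"claw": 0.085},
    {"tx": -0.287,"ty": -0.331,"tz": 0,"rx": 0,"ry": 0,"rz": -13.4,"claw": 0.085},
  ],
)

```text
clock: 14.85
eef_pos: [372.5, -306.7, 105.9]
tool_rot: [3.141, 0.002, 2.208]
force: [1.0, -0.2, 1.2]
width: 85.2
```

Emit:
apply_moves(
  increments=[
    {"tx": 0,"ty": 0,"tz": -0.04,"rx": 0,"ry": 0,"rz": 0,"claw": 0.085},
    {"tx": 0,"ty": 0,"tz": -0.08,"rx": 0,"ry": 0,"rz": 0,"claw": 0.085},
    {"tx": 0,"ty": 0,"tz": -0.096,"rx": 0,"ry": 0,"rz": 0,"claw": 0.085},
    {"tx": 0,"ty": 0,"tz": -0.1,"rx": 0,"ry": 0,"rz": 0,"claw": 0.085},
    {"tx": 0,"ty": 0,"tz": -0.1,"rx": 0,"ry": 0,"rz": 0,"claw": 0.06},
  ],
)

```text
clock: 15.35
eef_pos: [373.3, -305.1, 4.9]
tool_rot: [3.141, -0.0, 2.211]
force: [0.7, 0.7, 0.1]
width: 73.1
```

```bash
python3 look.py side 340 220 240 a4
```

```text
crop origin 220 130 scale 2.6666666666666665
15.4 [ 373.4 -305.6    5.5] [3.14e+00 1.00e-03 2.21e+00] 65.90039349629542 [ 0.6 -0.1  0.9]
```

View pics/a4.png

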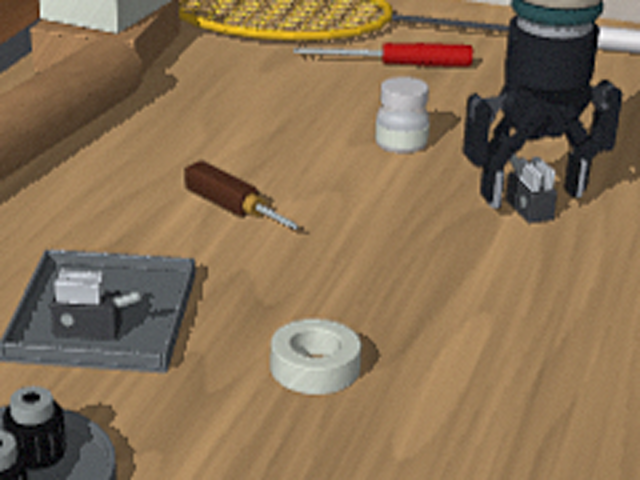

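Clamp A stands in the wide tray, and clamp B is between the fingers.

Emit:
apply_moves(
  increments=[
    {"tx": 0,"ty": 0,"tz": 0,"rx": 0,"ry": 0,"rz": 0,"claw": 0.015},
    {"tx": 0,"ty": 0,"tz": 0,"rx": 0,"ry": 0,"rz": 0,"claw": 0.015},
    {"tx": 0,"ty": 0,"tz": 0,"rx": 0,"ry": 0,"rz": 0,"claw": 0.015},
    {"tx": 0,"ty": 0,"tz": 0,"rx": 0,"ry": 0,"rz": 0,"claw": 0.015},
    {"tx": 0,"ty": 0,"tz": 0,"rx": 0,"ry": 0,"rz": 0,"claw": 0.015},
    {"tx": 0,"ty": 0,"tz": 0,"rx": 0,"ry": 0,"rz": 0,"claw": 0.015},
    {"tx": 0,"ty": 0,"tz": 0.04,"rx": 0,"ry": 0,"rz": 0,"claw": 0.015},
    {"tx": 0,"ty": 0,"tz": 0.08,"rx": 0,"ry": 0,"rz": 0,"claw": 0.015},
    {"tx": 0.03,"ty": 0.028,"tz": 0.1,"rx": 0,"ry": 0,"rz": 1.4,"claw": 0.015},
    {"tx": 0.06,"ty": 0.057,"tz": 0.1,"rx": 0,"ry": 0,"rz": 2.8,"claw": 0.015},
    {"tx": 0.09,"ty": 0.085,"tz": 0.1,"rx": 0,"ry": 0,"rz": 4.2,"claw": 0.015},
    {"tx": 0.12,"ty": 0.114,"tz": 0.1,"rx": 0,"ry": 0,"rz": 5.6,"claw": 0.015},
  ],
)

```text
clock: 16.6
eef_pos: [492.6, -192.0, 105.6]
tool_rot: [-3.141, 0.001, 2.7]
force: [0.7, -0.6, -1.8]
width: 24.6
```

Emit:
apply_moves(
  increments=[
    {"tx": 0.03,"ty": 0.028,"tz": 0,"rx": 0,"ry": 0,"rz": 1.4,"claw": 0.015},
    {"tx": 0.06,"ty": 0.057,"tz": 0,"rx": 0,"ry": 0,"rz": 2.8,"claw": 0.015},
    {"tx": 0.09,"ty": 0.085,"tz": 0,"rx": 0,"ry": 0,"rz": 4.2,"claw": 0.015},
    {"tx": 0.12,"ty": 0.114,"tz": 0,"rx": 0,"ry": 0,"rz": 5.6,"claw": 0.015},
    {"tx": 0.145,"ty": 0.138,"tz": 0,"rx": 0,"ry": 0,"rz": 6.8,"claw": 0.015},
    {"tx": 0.162,"ty": 0.154,"tz": 0,"rx": 0,"ry": 0,"rz": 7.8,"claw": 0.015},
    {"tx": 0.162,"ty": 0.154,"tz": 0,"rx": 0,"ry": 0,"rz": 7.8,"claw": 0.015},
    {"tx": 0.162,"ty": 0.154,"tz": 0,"rx": 0,"ry": 0,"rz": 7.8,"claw": 0.015},
    {"tx": 0.162,"ty": 0.154,"tz": -0.03,"rx": 0,"ry": 0,"rz": 7.8,"claw": 0.015},
    {"tx": 0.162,"ty": 0.154,"tz": -0.06,"rx": 0,"ry": 0,"rz": 7.8,"claw": 0.015},
    {"tx": 0.162,"ty": 0.154,"tz": -0.08,"rx": 0,"ry": 0,"rz": 7.8,"claw": 0.015},
    {"tx": 0.162,"ty": 0.154,"tz": -0.092,"rx": 0,"ry": 0,"rz": 7.8,"claw": 0.015},
  ],
)

```text
clock: 17.8
eef_pos: [652.2, -40.1, 11.0]
tool_rot: [-3.141, -0.003, -2.907]
force: [-0.3, -0.0, -1.6]
width: 24.7
```

Emit:
apply_moves(
  increments=[
    {"tx": 0,"ty": 0,"tz": -0.004,"rx": 0,"ry": 0,"rz": 0,"claw": 0.015},
    {"tx": 0,"ty": 0,"tz": -0.004,"rx": 0,"ry": 0,"rz": 0,"claw": 0.015},
    {"tx": 0,"ty": 0,"tz": -0.004,"rx": 0,"ry": 0,"rz": 0,"claw": 0.015},
    {"tx": 0,"ty": 0,"tz": -0.004,"rx": 0,"ry": 0,"rz": 0,"claw": 0.04},
    {"tx": 0,"ty": 0,"tz": -0.004,"rx": 0,"ry": 0,"rz": 0,"claw": 0.04},
    {"tx": 0,"ty": 0,"tz": -0.004,"rx": 0,"ry": 0,"rz": 0,"claw": 0.04},
    {"tx": 0,"ty": 0,"tz": -0.004,"rx": 0,"ry": 0,"rz": 0,"claw": 0.04},
    {"tx": 0,"ty": 0,"tz": 0.02,"rx": 0,"ry": 0,"rz": 0,"claw": 0.04},
    {"tx": 0,"ty": 0,"tz": 0.06,"rx": 0,"ry": 0,"rz": 0,"claw": 0.04},
    {"tx": 0,"ty": 0,"tz": 0.1,"rx": 0,"ry": 0,"rz": 0,"claw": 0.04},
  ],
)

```text
clock: 18.8
eef_pos: [653.3, -38.1, 113.3]
tool_rot: [3.141, -0.002, -2.905]
force: [0.9, 0.2, 0.0]
width: 39.8
```

Emit:
apply_moves(
  increments=[
    {"tx": -0.002,"ty": -0.035,"tz": 0,"rx": 0,"ry": 0,"rz": -1.5,"claw": 0.085},
    {"tx": -0.004,"ty": -0.075,"tz": 0,"rx": 0,"ry": 0,"rz": -3,"claw": 0.085},
    {"tx": -0.007,"ty": -0.115,"tz": 0,"rx": 0,"ry": 0,"rz": -4.5,"claw": 0.085},
    {"tx": -0.009,"ty": -0.155,"tz": 0,"rx": 0,"ry": 0,"rz": -6,"claw": 0.085},
    {"tx": -0.011,"ty": -0.186,"tz": 0,"rx": 0,"ry": 0,"rz": -7.5,"claw": 0.085},
    {"tx": -0.011,"ty": -0.186,"tz": 0,"rx": 0,"ry": 0,"rz": -7.9,"claw": 0.085},
    {"tx": -0.011,"ty": -0.186,"tz": -0.03,"rx": 0,"ry": 0,"rz": -7.9,"claw": 0.085},
    {"tx": -0.011,"ty": -0.186,"tz": -0.07,"rx": 0,"ry": 0,"rz": -7.9,"claw": 0.085},
    {"tx": -0.011,"ty": -0.186,"tz": -0.1,"rx": 0,"ry": 0,"rz": -7.9,"claw": 0.085},
    {"tx": -0.011,"ty": -0.186,"tz": -0.108,"rx": 0,"ry": 0,"rz": -7.9,"claw": 0.085},
    {"tx": -0.011,"ty": -0.186,"tz": -0.108,"rx": 0,"ry": 0,"rz": -7.9,"claw": 0.06},
  ],
)

```text
clock: 19.9
eef_pos: [642.3, -223.3, 3.8]
tool_rot: [3.141, -0.002, 2.689]
force: [0.3, 0.4, 0.5]
width: 72.7
```

```bash
python3 look.py side 300 225 240 a5; python3 - <<'E'
from h import *
im=cv2.imread("pics/top0.png")[195:315,90:200]
b=cv2.resize(im,None,fx=5,fy=5,interpolation=cv2.INTER_CUBIC)
a=cv2.imread("pics/a5.png"); b=b[:480] if b.shape[0]<600 else cv2.resize(b,(440,480))
cv2.imwrite("pics/a5m.png",np.hstack([cv2.resize(a,(360,480//1))[:, :],b]))
E
```

```text
crop origin 180 135 scale 2.6666666666666665
19.95 [ 643.6 -223.6    5.4] [3.141 0.    2.689] 66.05291154185744 [ 0.2 -0.7 -0.1]
```

View pics/a5m.png

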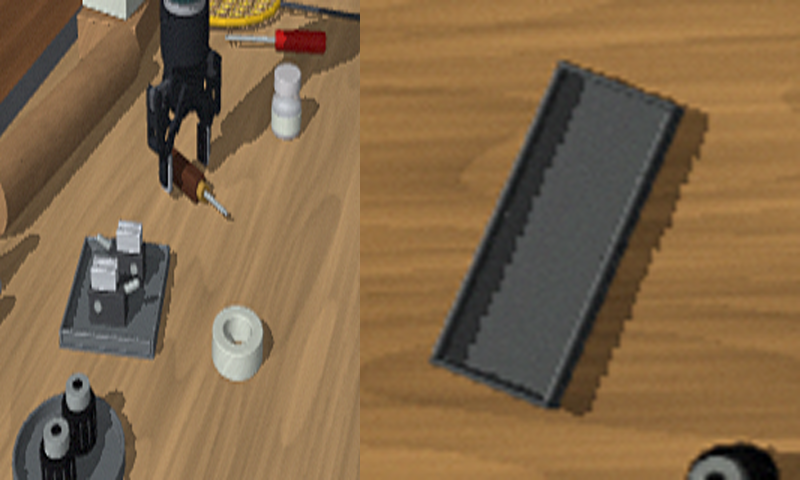

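```bash
python3 - <<'E'
from h import *
f=lambda x,y:ray("top",((x-360)/4+90-.4,y/4+195-.4),14)
TL,TR,BL,BR=f(559,62),f(680,108),f(432,361),f(550,406)
for a,b in((TL,BL),(TR,BR),(TL,TR),(BL,BR)): d=b-a;print(np.hypot(*d).round(1),np.degrees(np.arctan2(d[1],d[0])).round(1))
d=(BL-TL)/np.hypot(*(BL-TL)); n=np.array([-d[1],d[0]]); n*=np.sign(n@(TR-TL))
print("ctr4",(TL+TR+BL+BR)/4,"ctrL",(TL+BL)/2+36*n)
for c,a in (((TL+TR+BL+BR)/4,0),((TL+BL)/2+36*n,0)):
  e=d*89; g=n*36; print(proj("side",[[*(c+i*e+j*g),14] for i,j in((1,1),(1,-1),(-1,-1),(-1,1))]).round(1).tolist())
im=cv2.imread("pics/side0.png")[355:475,150:300]; cv2.imwrite("pics/n.png",cv2.resize(im,None,fx=5,fy=5,interpolation=cv2.INTER_CUBIC))
E
```

```text
174.8 157.9
173.9 156.9
73.2 -112.5
70.1 -111.8
ctr4 [508.9986775  409.75340885] ctrL [508.95147243 409.60306348]
[[286.9, 427.2], [245.9, 461.7], [164.9, 388.3], [205.3, 362.4]]
[[286.9, 427.2], [246.0, 461.6], [165.0, 388.3], [205.4, 362.3]]
```

View pics/n.png

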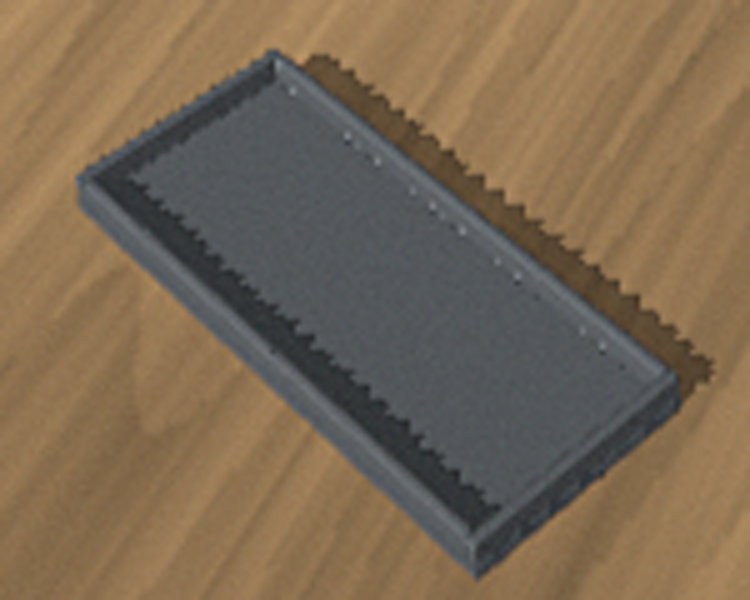

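Emit:
apply_moves(
  increments=[
    {"tx": 0,"ty": 0,"tz": 0,"rx": 0,"ry": 0,"rz": 0,"claw": 0.015},
    {"tx": 0,"ty": 0,"tz": 0,"rx": 0,"ry": 0,"rz": 0,"claw": 0.015},
    {"tx": 0,"ty": 0,"tz": 0,"rx": 0,"ry": 0,"rz": 0,"claw": 0.015},
    {"tx": 0,"ty": 0,"tz": 0,"rx": 0,"ry": 0,"rz": 0,"claw": 0.015},
    {"tx": 0,"ty": 0,"tz": 0,"rx": 0,"ry": 0,"rz": 0,"claw": 0.015},
    {"tx": 0,"ty": 0,"tz": 0,"rx": 0,"ry": 0,"rz": 0,"claw": 0.015},
    {"tx": 0,"ty": 0,"tz": 0.04,"rx": 0,"ry": 0,"rz": 0,"claw": 0.015},
    {"tx": 0,"ty": 0,"tz": 0.09,"rx": 0,"ry": 0,"rz": 0,"claw": 0.015},
    {"tx": 0,"ty": 0,"tz": 0.12,"rx": 0,"ry": 0,"rz": 0,"claw": 0.015},
    {"tx": 0,"ty": 0,"tz": 0.12,"rx": 0,"ry": 0,"rz": 0,"claw": 0.015},
  ],
)

```text
clock: 20.95
eef_pos: [646.4, -224.6, 130.6]
tool_rot: [3.139, 0.009, 2.688]
force: [1.2, -1.1, -0.5]
width: 22.3
```

```bash
python3 - <<'E'
from h import *
C=[ray("side",p,14) for p in((205.4,365.4),(166,391),(245.4,463.2),(285.2,430.2))]
print(np.mean(C,0))
for i,j in((0,1),(1,2),(3,2),(0,3)): d=C[j]-C[i];print(np.hypot(*d).round(1),np.degrees(np.arctan2(d[1],d[0])).round(1))
E
```

```text
[506.92920746 413.91646213]
69.9 68.0
173.7 157.9
68.9 67.4
174.5 157.5
```

Emit:
apply_moves(
  increments=[
    {"tx": -0.007,"ty": 0.04,"tz": 0,"rx": 0,"ry": 0,"rz": 0,"claw": 0.015},
    {"tx": -0.014,"ty": 0.085,"tz": 0,"rx": 0,"ry": 0,"rz": 0,"claw": 0.015},
    {"tx": -0.022,"ty": 0.13,"tz": 0,"rx": 0,"ry": 0,"rz": 0,"claw": 0.015},
    {"tx": -0.03,"ty": 0.175,"tz": 0,"rx": 0,"ry": 0,"rz": 0,"claw": 0.015},
    {"tx": -0.038,"ty": 0.22,"tz": 0,"rx": 0,"ry": 0,"rz": 0,"claw": 0.015},
    {"tx": -0.045,"ty": 0.265,"tz": 0,"rx": 0,"ry": 0,"rz": 0,"claw": 0.015},
    {"tx": -0.053,"ty": 0.31,"tz": 0,"rx": 0,"ry": 0,"rz": 0,"claw": 0.015},
    {"tx": -0.061,"ty": 0.355,"tz": 0,"rx": 0,"ry": 0,"rz": 0.2,"claw": 0.015},
    {"tx": -0.068,"ty": 0.4,"tz": 0,"rx": 0,"ry": 0,"rz": 0.4,"claw": 0.015},
    {"tx": -0.076,"ty": 0.445,"tz": 0,"rx": 0,"ry": 0,"rz": 0.5,"claw": 0.015},
    {"tx": -0.084,"ty": 0.49,"tz": 0,"rx": 0,"ry": 0,"rz": 0.6,"claw": 0.015},
    {"tx": -0.092,"ty": 0.535,"tz": 0,"rx": 0,"ry": 0,"rz": 0.7,"claw": 0.015},
  ],
)

```text
clock: 22.15
eef_pos: [549.9, 311.7, 123.9]
tool_rot: [-3.14, -0.001, 2.749]
force: [1.2, -0.4, -1.2]
width: 22.9
```

Emit:
apply_moves(
  increments=[
    {"tx": -0.007,"ty": 0.04,"tz": 0,"rx": 0,"ry": 0,"rz": 0,"claw": 0.015},
    {"tx": -0.013,"ty": 0.075,"tz": 0,"rx": 0,"ry": 0,"rz": 0,"claw": 0.015},
    {"tx": -0.015,"ty": 0.09,"tz": 0,"rx": 0,"ry": 0,"rz": 0,"claw": 0.015},
    {"tx": -0.015,"ty": 0.09,"tz": 0,"rx": 0,"ry": 0,"rz": 0,"claw": 0.015},
    {"tx": -0.015,"ty": 0.09,"tz": -0.04,"rx": 0,"ry": 0,"rz": 0,"claw": 0.015},
    {"tx": -0.015,"ty": 0.09,"tz": -0.075,"rx": 0,"ry": 0,"rz": 0,"claw": 0.015},
    {"tx": -0.015,"ty": 0.09,"tz": -0.095,"rx": 0,"ry": 0,"rz": 0,"claw": 0.015},
    {"tx": -0.015,"ty": 0.09,"tz": -0.095,"rx": 0,"ry": 0,"rz": 0,"claw": 0.015},
    {"tx": -0.015,"ty": 0.09,"tz": -0.095,"rx": 0,"ry": 0,"rz": 0,"claw": 0.015},
  ],
)

```text
clock: 23.05
eef_pos: [536.8, 398.8, 29.8]
tool_rot: [-3.14, 0.0, 2.747]
force: [-0.1, 0.1, -1.1]
width: 22.5
```

```bash
python3 look.py side 240 390 200 a6
```

```text
crop origin 140 315 scale 3.2
23.1 [537.1 399.9  30.9] [3.141e+00 1.000e-03 2.748e+00] 22.78575023741591 [-0.   0.3 -0.1]
```

View pics/a6.png

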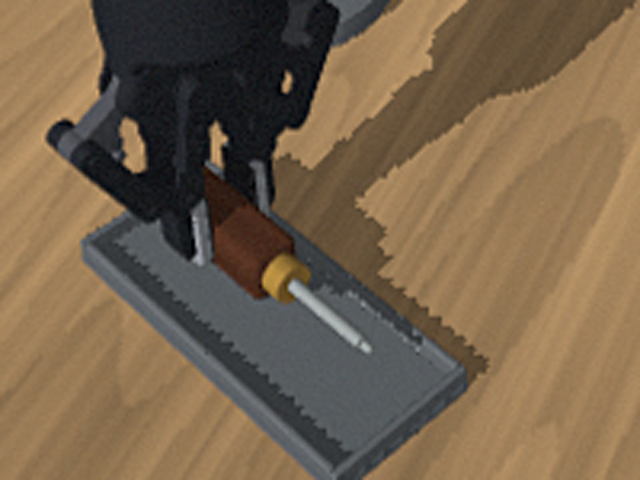

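Emit:
apply_moves(
  increments=[
    {"tx": 0,"ty": 0,"tz": -0.012,"rx": 0,"ry": 0,"rz": 0,"claw": 0.015},
    {"tx": 0,"ty": 0,"tz": -0.019,"rx": 0,"ry": 0,"rz": 0,"claw": 0.015},
    {"tx": 0,"ty": 0,"tz": -0.021,"rx": 0,"ry": 0,"rz": 0,"claw": 0.015},
    {"tx": 0,"ty": 0,"tz": -0.021,"rx": 0,"ry": 0,"rz": 0,"claw": 0.015},
    {"tx": 0,"ty": 0,"tz": -0.021,"rx": 0,"ry": 0,"rz": 0,"claw": 0.015},
  ],
)

```text
clock: 23.6
eef_pos: [536.4, 400.5, 10.2]
tool_rot: [3.142, 0.001, 2.749]
force: [-1.3, -2.0, 8.8]
width: 22.6
```

Emit:
apply_moves(
  increments=[
    {"tx": 0,"ty": 0,"tz": 0,"rx": 0,"ry": 0,"rz": 0,"claw": 0.031},
    {"tx": 0,"ty": 0,"tz": 0,"rx": 0,"ry": 0,"rz": 0,"claw": 0.031},
    {"tx": 0,"ty": 0,"tz": 0,"rx": 0,"ry": 0,"rz": 0,"claw": 0.031},
    {"tx": 0,"ty": 0,"tz": 0,"rx": 0,"ry": 0,"rz": 0,"claw": 0.031},
    {"tx": 0,"ty": 0,"tz": 0.01,"rx": 0,"ry": 0,"rz": 0,"claw": 0.031},
    {"tx": 0,"ty": 0,"tz": 0.03,"rx": 0,"ry": 0,"rz": 0,"claw": 0.04},
    {"tx": 0,"ty": 0,"tz": 0.07,"rx": 0,"ry": 0,"rz": 0,"claw": 0.06},
    {"tx": 0,"ty": 0,"tz": 0.11,"rx": 0,"ry": 0,"rz": 0,"claw": 0.06},
    {"tx": -0.03,"ty": -0.03,"tz": 0.15,"rx": 0,"ry": 0,"rz": 0,"claw": 0.06},
    {"tx": -0.06,"ty": -0.06,"tz": 0.18,"rx": 0,"ry": 0,"rz": 0,"claw": 0.06},
    {"tx": -0.08,"ty": -0.1,"tz": 0.19,"rx": 0,"ry": 0,"rz": 0,"claw": 0.06},
    {"tx": -0.1,"ty": -0.14,"tz": 0.19,"rx": 0,"ry": 0,"rz": 0,"claw": 0.06},
  ],
)

```text
clock: 24.8
eef_pos: [435.5, 261.3, 201.6]
tool_rot: [3.137, 0.003, 2.751]
force: [1.2, -0.9, 0.3]
width: 60.3
```

Emit:
apply_moves(
  increments=[
    {"tx": 0,"ty": -0.04,"tz": 0,"rx": 0,"ry": 0,"rz": 0,"claw": 0.06},
    {"tx": 0,"ty": -0.09,"tz": 0,"rx": 0,"ry": 0,"rz": 0,"claw": 0.06},
    {"tx": 0,"ty": -0.14,"tz": 0,"rx": 0,"ry": 0,"rz": 0,"claw": 0.06},
    {"tx": 0,"ty": -0.19,"tz": 0,"rx": 0,"ry": 0,"rz": 0,"claw": 0.06},
    {"tx": 0,"ty": -0.24,"tz": 0,"rx": 0,"ry": 0,"rz": 0,"claw": 0.06},
    {"tx": 0,"ty": -0.29,"tz": 0,"rx": 0,"ry": 0,"rz": 0,"claw": 0.06},
    {"tx": 0,"ty": -0.34,"tz": 0,"rx": 0,"ry": 0,"rz": 0,"claw": 0.06},
    {"tx": 0,"ty": -0.39,"tz": 0,"rx": 0,"ry": 0,"rz": 0,"claw": 0.06},
    {"tx": 0,"ty": -0.44,"tz": 0,"rx": 0,"ry": 0,"rz": 0,"claw": 0.06},
    {"tx": 0,"ty": -0.49,"tz": 0,"rx": 0,"ry": 0,"rz": 0,"claw": 0.06},
    {"tx": 0,"ty": -0.52,"tz": 0,"rx": 0,"ry": 0,"rz": 0,"claw": 0.06},
    {"tx": 0,"ty": -0.52,"tz": 0,"rx": 0,"ry": 0,"rz": 0,"claw": 0.06},
  ],
)

```text
clock: 26.0
eef_pos: [435.0, -264.8, 198.8]
tool_rot: [-3.14, 0.001, 2.74]
force: [0.7, 1.2, -0.5]
width: 60.1
```

```bash
python3 look.py top 240 225 320 t1; python3 look.py side 270 300 300 t2
```

```text
crop origin 80 105 scale 2.0
26.05 [ 435.4 -261.5  199. ] [-3.141  0.     2.744] 59.855568776389035 [-0.3  1.  -0.7]
crop origin 120 188 scale 2.1333333333333333
26.1 [ 435.8 -259.5  199.1] [3.141 0.    2.748] 59.86339946281018 [-0.2  0.3  0.6]
```

View pics/t1.png

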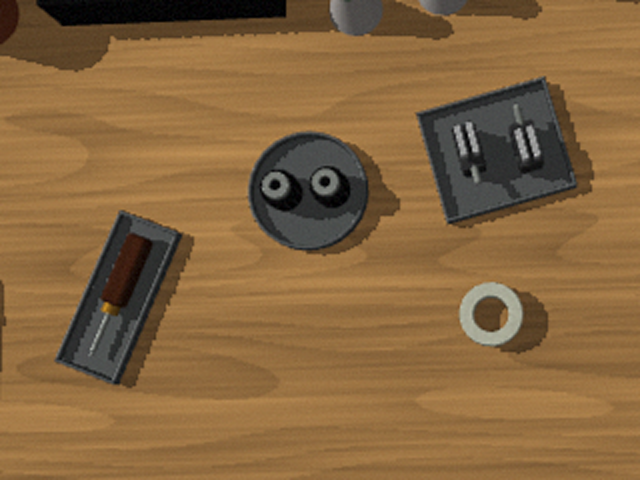

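View pics/t2.png

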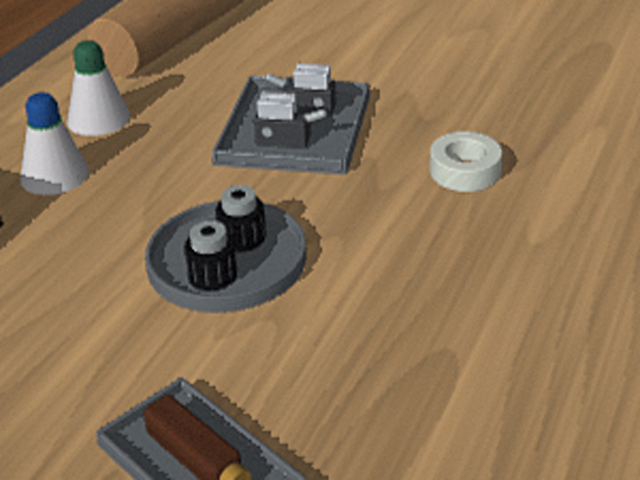

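```bash
python3 - <<'E'
from h import *
t=ray("top",(125.5,282.5),17); e=ray("top",(150,222.5),30)
d=t-e; print(t,e,np.hypot(*d),np.degrees(np.arctan2(d[1],d[0])),"mid",(t+e)/2)
u=np.array([np.cos(np.radians(157.5)),np.sin(np.radians(157.5))]); m=(t+e)/2-[508.5,410.5]; print("along,across",m@u, m@[-u[1],u[0]])
E
```

```text
[445.28009934 435.41757874] [572.0525471  379.32238296] 138.62872898852518 156.13121933229274 mid [508.66632322 407.36998085]
along,across -1.3514690897806356 2.8281114874638784
```

The awl lies within 1.4° of the tray's length and within about 3 mm of its centre. Everything looks settled and the arm is clear, so I'm handing in.

```bash
python3 -c "
from cell import *
print(finish_job())"
```

```text
the job is handed in; nothing more can be done
None
```

All five tools are sorted into their trays, and the job was handed in at about 26 s on the robot's clock. I placed them in the order you gave.

- **Clamp bases:** both stand upright in the round dish, side by side.
- **String clamps:** both stand upright in the wide tray, with their levers pointing opposite ways.
- **Awl:** it lies flat in the narrow tray, about 1° off the tray's length and within about 3 mm of its centre. That is roughly as fine as I could measure.
- **Bystanders:** the tape roll still looked in place in the last pictures. The jar was outside both final crops; it last appeared undisturbed in the picture taken just before I gripped the awl, and the arm stayed well clear of it.

The last top and side pictures show all of this, with the gripper empty and clear at a height of about 200 mm. The force readings I saw stayed under 9 N.

Two things did not go cleanly:
- **Refused call:** the first move call was rejected because it left out some fields, and nothing moved.
- **Narrow tray position:** the two cameras differed by about 4–5 mm, so I used their average.

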